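Hold down the recessed reset button of the roaster controller

TASK

The roaster controller shows its red fault lamp and must be reset. Slide the dust shutter with the yellow tab on top of the controller fully open, take the blue-handled stylus from its stand, put its steel pin down through the uncovered hole and press the recessed red button all the way down. Finish while still gripping the upright stylus and holding the button down, and leave the sample tin, the yellow mug and the steel cup where they stand.

Things in the scene. Friction and masses are not known exactly. Their poses are not given: they have to be found in the camera images.
- reset_hole (a point): Centre of the mouth of the reset hole, at the level of the controller's top panel, 60 mm above the worktop. The axes are the controller's: z up, +y is the way the shutter opens, x across it. The hole is vertical, 14 mm in diameter, with the red button recessed in it.
- controller: Roaster controller: a box, white above and grey below, fixed to the worktop, 120 (x) x 160 (y) x 60 mm high, with a dark display and a small red lamp on top. Origin at the middle of its underside; the reset hole lies at x -22, y -20 mm from it. Nothing but the shutter tab stands more than 6 mm above its top panel.
- shutter (a joint): Slide of the steel dust shutter in its rails on the panel (m): 0 = shut over the hole, grows towards the controller's +y to 0.036 = fully open (end stop); the hole is wholly uncovered from 0.027. It starts shut or nearly so, slides with about 1.2 N of friction and stays where it is left. The plate is 27 (x) x 40 (y) mm, its top 3.5 mm above the panel, and lies between rails 4 mm high.
- shutter_tab (a point): Centre of the yellow tab that stands up from the middle of the shutter plate, and moves with it: 8 mm thick along the slide (y) x 20 mm (x) x 18 mm high, so it reaches 9 mm above and below this point. Axes as the controller's.
- reset_button (a joint): Travel of the red button (m): 0 = out, 0.006 = fully down on its stop. It is sprung: starts to move at 2 N, fully down at 5 N, and comes up again when let go.
- button_top (a point): Centre of the top face of the red button, 11 mm in diameter; 22 mm below the panel when out, 28 mm below when fully down.
- stylus_grip (a point): Centre of the stylus handle, half-way up it. Square blue handle, 14 x 14 mm and 60 mm high, its flats along this point's x and y, z up along the stylus. A round steel pin of 7 mm diameter and 55 mm length runs on below the handle, so the tip lies 85 mm below this point. About 45 g. It starts upright in its stand, handle resting on top of the stand.
- stylus_tip (a point): End of the steel pin, on the axis of the stylus.
- stylus: The whole stylus; origin at the pin's tip, z up along it towards the handle.
- stand: Stand of the stylus, fixed to the worktop: dark wooden block 46 x 46 mm on a steel foot 72 x 72 mm, 63 mm high in all, with one vertical hole of 10 mm diameter and 57 mm depth in the middle of its top. Origin at the middle of its underside.
- tin: Bystander: black sample tin, 64 mm diameter, 78 mm high, loose; origin at the middle of its underside.
- yellow_mug: Bystander: yellow mug, 78 x 113 mm with its handle, 102 mm high, loose; origin at the middle of its underside.
- cup: Bystander: brushed steel cup, 54 mm diameter, 80 mm high, loose; origin at the middle of its underside.

How it is judged:
By the outcome, as a careful person would: the job done as asked, in the order asked, and still so for the second after the job is handed in, while the arm keeps its last pose, push and grip.
It also fails if it takes over 51 s, if anything falls off the work surface, if the arm or the gripper's body presses on something with over 40 N, if the wrist force passes 120 N, or if a joint passes its speed limit or range.

ROBOT

A 7-joint arm with a two-finger parallel gripper is mounted at the origin on a cart in front of the work surface, level with it; the furniture and walls round the work are solid. World frame = base frame: x ahead of the robot, y to its left, z up, the work surface at z = 0. Lengths are in m, angles in rad, forces in N, time in s.
With the tool pointing down it reaches from about 0.425 to 1.025 m from the base axis. Payload 3.6 kg.
Tool frame: the origin (TCP) lies midway between the tips of the shut fingers; the grasp point (between the pads) lies r.grasp_offset behind it (r.grasp_offset is the distance from the TCP to the grasp point, in m); z points along the fingers, y is the line along which they close (so a half turn about z gives the same grasp; the last joint's range is limited). The gripper opens to 85 mm and grips with 20 to 120 N. Pads are 22 mm wide; open, the fingers measure 114 mm over their backs; the gripper's body (76 mm by 85 mm) begins 54 mm behind the grasp point. The pads swing forward as they close: fully open they stand 13 mm farther back than shut.
Start: joints at [-1.385, 0.591, 0.048, 1.609, -0.033, 0.943, -0.034], TCP at [0.2, 0.697, 0.198] pointing down, gripper open.
Joint ranges: [-2.69, 2.69], [-0.47, 2.24], [-1.27, 1.36], [0.19, 2.51], [-1.53, 4.68], [0.08, 2.07], [-3.09, 3.09]. Speed limits (rad/s): [2.57, 2.57, 3.14, 3.14, 3.14, 3.14, 3.14].

INTERFACE

Orientations are given as a unit quaternion [x, y, z, w].
In Python, from bench import get_state, read_camera, r gives the robot as it stands.
- The arm moves only by the tool move_arm, never from a script. Its argument "plan" is a list of rows, each an object of numbers: "x", "y", "z": the shift along the tool's x, y, z as a fraction of full scale; "turn": the turn about the tool's z as a fraction of full scale; "gripper": the gripper command: -1 is fully open, 1 is shut, values between are in proportion. A call has exactly 8 rows; each row shifts and turns the commanded pose from where the row before left it, along the tool's axes as they then stand; what a row does not reach is not made up. Full scale, the value 1, is 50 mm for a shift and 8 degrees for a turn. A row lasts 1/10 s, in which the tool goes at most 50 mm and 8.59 degrees, less where a joint would pass 70% of its speed; a pose out of reach is approached as far as the arm can. A call with a number of a shift or a turn outside -1 to 1 is refused whole. A call with a gripper value outside its range is refused whole. The fingers move at their own pace and stop on an object; the grip force is fixed at half the most. Time passes only in rows, so rows that do not move let the fingers close, or fill a call up. It gives the time, the measured TCP pose, the force, the opening and the grip force at its end, in the units of the state.
- get_state(): the state, without advancing time (a new reading comes with each control period).
- read_camera(name): name is "scene" or "top" or "wrist"; returns a dict with "img" (480x640x3 uint8, red, green, blue), "intrinsics" (3x3 intrinsics, pixels), "xyz" and "attitude" of the camera in the world. Camera axes: x right, y up, looking along -z (the intrinsics and any distortion apply to the point x, -y, -z); pixel columns grow to the right and rows downward; lengths in m; the calibration is good to about 2 mm. A picture is of the moment at which its call begins. There is no depth.
- r.sign_off(): hands the job in; it is judged then, once.
The state is a dict: "time_s": time; "q": joint angles; "qd": joint speeds; "effort": joint torques, N m; "tool_pos": TCP position; "ee_rot": TCP orientation; "force": force on the tool from outside, world axes, zero at the start; "moment": the same for the moment, N m; "finger_gap": finger opening in m; "grip_force": force on a finger pad.
Only numpy, scipy, OpenCV 4.12 (cv2) and the standard library are available. Lean on these libraries where they do the work, as an engineer would, in place of code of your own. Each camera call takes 0.05 s, during which the arm holds its last target. There are 200 camera calls.

## Working session

There is one attempt and no reset: what is moved stays moved. The work goes in short steps, Python scripts to look and compute and a tool call to move; the robot and the scene stay as the last step left them, time stands still between calls to the robot, and variables do not carry over. Pictures are saved under pics/ and viewed, at most 10 in all, crops included, and the job is handed in when it is done.

Besides the shell and the picture viewer there is one more tool, called after ">>>" in YAML: its name, and indented under it one key for each argument. move_arm: Moves the arm, as the interface text tells. Shift numbers are shares of 50 mm and turn numbers shares of 8 degrees, none past 1 either way. Its arguments: {"type":"object","properties":{"plan":{"type":"array"}},"required":["plan"]}

```bash
mkdir -p pics; cat > h.py <<'E'
import numpy as np, cv2
from scipy.spatial.transform import Rotation as R
from bench import get_state, read_camera, r
def rot(c):
    a=np.array(c["attitude"],float)
    return a if a.shape==(3,3) else R.from_quat(a).as_matrix()
def ray(c,u,v):
    K=np.array(c["intrinsics"]); d=np.linalg.inv(K)@[u,v,1.]
    d=rot(c)@[d[0],-d[1],-d[2]]; return np.array(c["xyz"]),d
def onz(c,u,v,z):
    o,d=ray(c,u,v); return o+d*(z-o[2])/d[2]
def proj(c,p):
    q=rot(c).T@(np.array(p)-c["xyz"]); k=np.array(c["intrinsics"])@[q[0],-q[1],-q[2]]; return k[:2]/k[2]
def save(c,n): cv2.imwrite(f"pics/{n}.png",c["img"][:,:,::-1])
E
python3 - <<'E'
from h import *
for n in("scene","top","wrist"):
    c=read_camera(n); save(c,n+"0"); print(n,c["xyz"],c["attitude"],c["intrinsics"],[k for k in c])
s=get_state();print(s["tool_pos"],s["ee_rot"],s["finger_gap"],s["time_s"],r.grasp_offset)
E
```

```text
scene [-0.20937674 -0.47067382  0.48075601] [ 0.45272343 -0.29258864 -0.45497146  0.70882604] [[522.87014989   0.         316.96406603]
 [  0.         522.87014989 236.70322021]
 [  0.           0.           1.        ]] ['img', 'intrinsics', 'xyz', 'attitude']
top [ 0.42343913 -0.10457366  1.30201606] [ 0.06205221 -0.04980273 -0.69818797  0.71147928] [[574.16662666   0.         324.98378246]
 [  0.         574.16662666 243.59346908]
 [  0.           0.           1.        ]] ['img', 'intrinsics', 'xyz', 'attitude']
wrist [0.12099068 0.71891168 0.37270726] [-0.13011813 -0.09693834  0.59376526  0.78810852] [[368.90500551   0.         317.37014874]
 [  0.         368.90500551 238.33865209]
 [  0.           0.           1.        ]] ['img', 'intrinsics', 'xyz', 'attitude']
[0.20003869 0.69612571 0.19729026] [ 1.39437844e-01  9.90230435e-01 -8.76409974e-04 -7.16511552e-05] 0.08542142223879587 0.15 0.0187
```

View pics/top0.png

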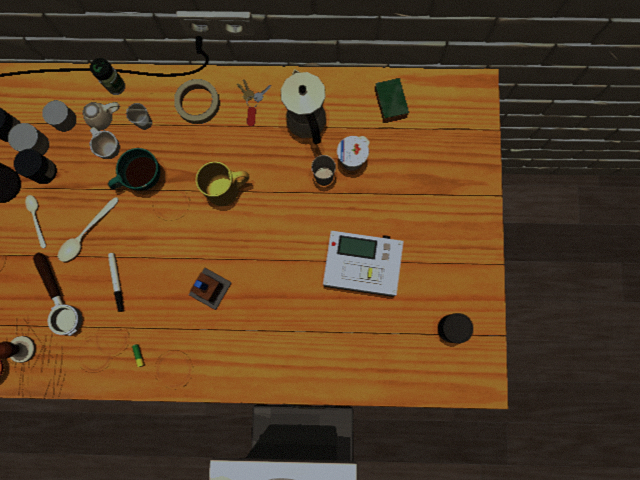

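View pics/scene0.png

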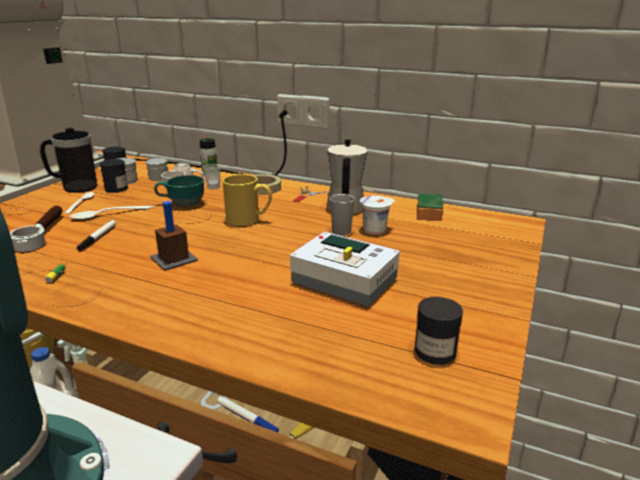

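Top view: controller about (363,265), yellow tab (369,273), stand (210,288), blue handle (200,285), tin (456,328), mug (217,181), cup (323,170). The scene view agrees: handle (168,216), tab (347,253).

```bash
python3 - <<'E'
from h import *
cs={n:read_camera(n) for n in("top","scene")}
c=cs["top"];hsv=cv2.cvtColor(c["img"],cv2.COLOR_RGB2HSV)
def blobs(n,lo,hi,box):
    h=cv2.cvtColor(cs[n]["img"],cv2.COLOR_RGB2HSV);m=cv2.inRange(h,lo,hi);k=np.zeros_like(m);x0,y0,x1,y1=box;k[y0:y1,x0:x1]=m[y0:y1,x0:x1];return k
def cen(m): v,u=np.nonzero(m);return u.mean(),v.mean(),len(u),u.min(),u.max(),v.min(),v.max()
# controller
m=blobs("top",(0,0,110),(180,60,255),(310,215,420,310))
m=cv2.morphologyEx(m,cv2.MORPH_CLOSE,np.ones((9,9)))
cnt=max(cv2.findContours(m,0,2)[0],key=cv2.contourArea)
P=np.array([onz(c,*p[0],.06)[:2] for p in cnt],np.float32)
rc=cv2.minAreaRect(P);print("ctrl",rc,cv2.boxPoints(rc))
def tri(p,q):
    o1,d1=ray(cs["top"],*p);o2,d2=ray(cs["scene"],*q)
    t=np.linalg.lstsq(np.c_[d1,-d2],o2-o1,rcond=None)[0];a=o1+d1*t[0];b=o2+d2*t[1];return (a+b)/2,np.linalg.norm(a-b)
Y=[cen(blobs(n,(22,130,90),(35,255,255),b)) for n,b in(("top",(355,262,380,285)),("scene",(335,240,360,265)))]
B=[cen(blobs(n,(105,120,30),(128,255,255),b)) for n,b in(("top",(185,270,225,300)),("scene",(155,190,185,245)))]
print(Y,B);print("tab",tri(Y[0],Y[1]),onz(c,*Y[0][:2],.08));print("sty",tri(B[0],B[1]))
# stand foot
m=blobs("top",(0,0,20),(180,255,120),(185,262,237,312))
h=hsv[262:312,185:237]
crop=np.hstack([cv2.resize(c["img"][255:320,180:245],(390,390),interpolation=0),cv2.resize(c["img"][225:305,318:410],(0,0),fx=4.4,fy=4.4,interpolation=0)[:390]][:1]+[np.pad(cv2.resize(c["img"][225:305,318:410],(0,0),fx=4.4,fy=4.4,interpolation=0),((0,38),(0,0),(0,0)))])
cv2.imwrite("pics/crop1.png",crop[:,:,::-1]);print(crop.shape)
E
```

```text
ctrl ((0.5822351574897766, -0.1643989086151123), (0.16048438847064972, 0.11971168965101242), 82.86820220947266) [[ 0.51288015 -0.23658904]
 [ 0.63166565 -0.25145152]
 [ 0.65159017 -0.09220877]
 [ 0.53280467 -0.0773463 ]]
[(np.float64(369.55172413793105), np.float64(272.0344827586207), 29, np.int64(368), np.int64(371), np.int64(268), np.int64(276)), (np.float64(347.3857142857143), np.float64(251.81428571428572), 70, np.int64(344), np.int64(352), np.int64(247), np.int64(258))] [(np.float64(198.04255319148936), np.float64(283.6595744680851), 47, np.int64(194), np.int64(202), np.int64(280), np.int64(287)), (np.float64(168.39893617021278), np.float64(215.8404255319149), 188, np.int64(164), np.int64(173), np.int64(202), np.int64(231))]Traceback (most recent call last):
  File "<stdin>", line 18, in <module>
  File "<stdin>", line 14, in tri
TypeError: ray() takes 3 positional arguments but 8 were given
```

```bash
cat >> h.py <<'E'
def tri(c1,p,c2,q):
    o1,d1=ray(c1,*p);o2,d2=ray(c2,*q)
    t=np.linalg.lstsq(np.c_[d1,-d2],o2-o1,rcond=None)[0];a=o1+d1*t[0];b=o2+d2*t[1];return (a+b)/2,np.linalg.norm(a-b)
def mask(c,lo,hi,box):
    m=cv2.inRange(cv2.cvtColor(c["img"],cv2.COLOR_RGB2HSV),lo,hi);k=np.zeros_like(m);x0,y0,x1,y1=box;k[y0:y1,x0:x1]=m[y0:y1,x0:x1];return k
def big(m): return max(cv2.findContours(m,0,2)[0],key=cv2.contourArea)
E
python3 - <<'E'
from h import *
c=read_camera("top");s=read_camera("scene")
print("tab",tri(c,(369.5,272),s,(347.4,251.8)))
print("sty",tri(c,(199,284.2),s,(168.4,215.8)))
I=cv2.bilateralFilter(c["img"],5,40,5)
m=cv2.bitwise_not(mask(c,(5,140,70),(25,255,255),(0,0,640,480)))
k=np.zeros_like(m);k[262:312,186:236]=m[262:312,186:236]
P=np.array([onz(c,*p[0],.005)[:2] for p in big(k)],np.float32);print("foot",cv2.minAreaRect(P))
for n,z,h in(("tin",.078,(430,308,480,350)),):
    P=np.array([onz(c,*p[0],z)[:2] for p in big(mask(c,(0,0,0),(180,255,70),h))],np.float32);print(n,cv2.minEnclosingCircle(P))
print("cup",onz(c,324,163,.08),"mug",onz(c,214,178,.1),"s",proj(c,(.5579,-.1815,.06)))
a=cv2.resize(c["img"][255:320,180:245],(390,390),interpolation=0);b=cv2.resize(c["img"][228:306,318:396],(390,390),interpolation=0)
cv2.imwrite("pics/crop1.png",np.hstack([a,b])[:,:,::-1])
E
```

```text
tab (array([ 0.55977212, -0.17893944,  0.07303946]), np.float64(0.0018249847022465714))
sty (array([0.52574618, 0.18236496, 0.09122881]), np.float64(0.0032101993481398767))
foot ((0.523670494556427, 0.18024025857448578), (0.07359814643859863, 0.07120618969202042), 62.16621017456055)
tin ((0.44163060188293457, -0.34986740350723267), 0.045651745051145554)
cup [ 0.79829816 -0.07557307  0.08      ] mug [0.75486457 0.1616043  0.1       ] s [370.69722033 273.37125752]
```

View pics/crop1.png

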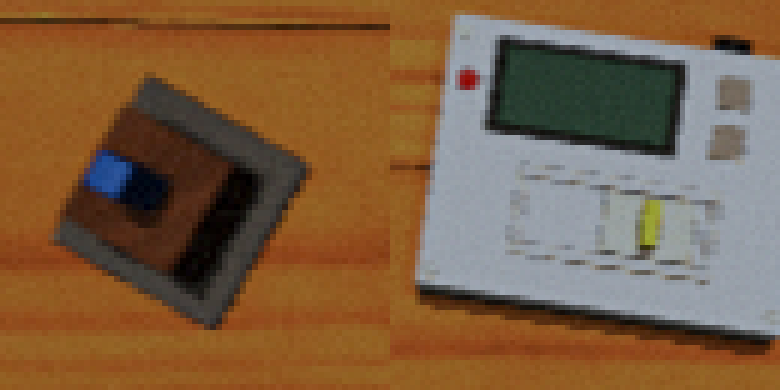

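The crop shows the tab at the right (shut) end of its rails, with the free slot to its left, so the shutter opens towards world +y. The stand is turned by about -28°. The sizes match: controller 160x120, foot 73x71, tab height 73 mm. I'm moving off now and will look at the stylus on the way.

>>> move_arm:
  plan:
    - {"x":-0.61,"y":-0.77,"z":0,"turn":0,"gripper":-1}
    - {"x":-0.61,"y":-0.77,"z":0,"turn":0,"gripper":-1}
    - {"x":-0.61,"y":-0.77,"z":0,"turn":0,"gripper":-1}
    - {"x":-0.61,"y":-0.77,"z":0,"turn":0,"gripper":-1}
    - {"x":-0.61,"y":-0.77,"z":0,"turn":0,"gripper":-1}
    - {"x":-0.61,"y":-0.77,"z":0,"turn":0,"gripper":-1}
    - {"x":-0.61,"y":-0.77,"z":0,"turn":0,"gripper":-1}
    - {"x":0,"y":0,"z":0,"turn":0,"gripper":-1}

```text
time_s: 1.15
tool_pos: [0.3338, 0.3704, 0.1981]
ee_rot: [0.145, 0.989, -0.003, 0.0]
force: [0.6, -0.5, -1.0]
finger_gap: 0.0856
grip_force: 0.0
```

```bash
python3 - <<'E'
from h import *
c=read_camera("wrist");save(c,"w1");s=get_state();print(s["tool_pos"],s["ee_rot"],proj(c,(.526,.182,.093)),c["xyz"],c["attitude"])
E
```

```text
[0.33270681 0.37475867 0.19838359] [ 1.43032962e-01  9.89717595e-01 -7.69237471e-04  2.49427418e-04] [192.7891371  451.29132725] [0.25501852 0.39474542 0.37353585] [-0.1321401  -0.09539288  0.58947609  0.79117453]
```

View pics/w1.png

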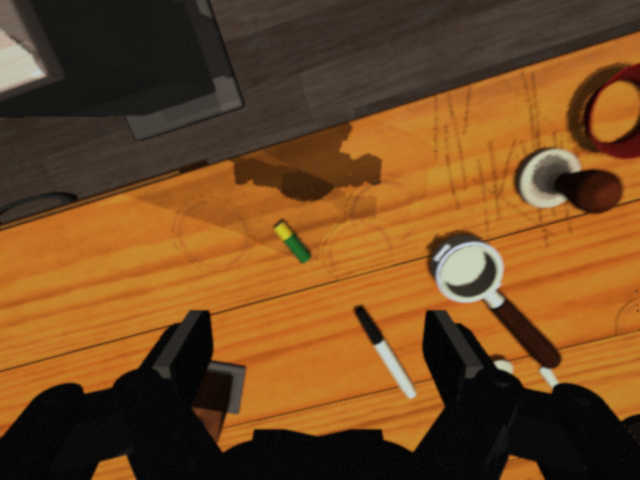

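The wrist view shows the stand corner at (225,385), with the stylus hidden behind the finger, so it isn't useful for the stylus yet. I'm continuing above the tab.

>>> move_arm:
  plan:
    - {"x":-0.534,"y":-0.669,"z":0,"turn":0,"gripper":-1}
    - {"x":-0.534,"y":-0.669,"z":0,"turn":0,"gripper":-1}
    - {"x":-0.534,"y":-0.669,"z":0,"turn":0,"gripper":-1}
    - {"x":-0.534,"y":-0.669,"z":0,"turn":0,"gripper":-1}
    - {"x":-0.534,"y":-0.669,"z":0,"turn":0,"gripper":-1}
    - {"x":-0.534,"y":-0.669,"z":0,"turn":0,"gripper":-1}
    - {"x":-0.534,"y":-0.669,"z":0,"turn":0,"gripper":-1}
    - {"x":-0.534,"y":-0.669,"z":0,"turn":0,"gripper":-1}

```text
time_s: 2.0
tool_pos: [0.4638, 0.0628, 0.1986]
ee_rot: [0.138, 0.99, 0.001, 0.001]
force: [0.8, 0.9, -0.3]
finger_gap: 0.0853
grip_force: 0.0
```

>>> move_arm:
  plan:
    - {"x":-0.534,"y":-0.669,"z":0,"turn":0,"gripper":-1}
    - {"x":-0.534,"y":-0.669,"z":0,"turn":0,"gripper":-1}
    - {"x":-0.534,"y":-0.669,"z":0,"turn":0,"gripper":-1}
    - {"x":-0.534,"y":-0.669,"z":0,"turn":0,"gripper":-1}
    - {"x":-0.534,"y":-0.669,"z":0,"turn":0,"gripper":-1}
    - {"x":-0.534,"y":-0.669,"z":0,"turn":0,"gripper":-1}
    - {"x":0,"y":0,"z":0.6,"turn":-0.59,"gripper":-1}
    - {"x":0,"y":0,"z":0.6,"turn":-0.59,"gripper":-1}

```text
time_s: 2.8
tool_pos: [0.5641, -0.1755, 0.1384]
ee_rot: [0.056, 0.998, -0.0, 0.002]
force: [0.5, 1.1, -0.3]
finger_gap: 0.0852
grip_force: 0.0
```

```bash
cat >> h.py <<'E'
def go(x,y,z=None):
    """offset to world target in tool-axis units, after settling"""
    s=get_state();M=R.from_quat(s["ee_rot"]).as_matrix();p=np.array(s["tool_pos"])
    t=np.array([x,y,p[2] if z is None else z]);yy=M[:,1]
    print("pos",p.round(4),"yaw y",np.degrees(np.arctan2(yy[1],yy[0])).round(2),"tilt",M[:,2].round(4),"units",(M.T@(t-p)/.05).round(3),"F",np.round(s["force"],1),s["finger_gap"],s["time_s"])
E
python3 - <<'E'
from h import *
c=read_camera("wrist");c=read_camera("wrist");save(c,"w2");go(.559,-.18,.068)
print(proj(c,(.559,-.18,.0815)),proj(c,get_state()["tool_pos"]))
E
```

```text
pos [ 0.5591 -0.1724  0.1347] yaw y 83.49 tilt [-0.0069  0.0028 -1.    ] units [-0.026 -0.154  1.333] F [-1.1  0.  -1.2] 0.08553484720629273 2.9
[306.80791229 247.07782579] [318.7891517  280.30550349]
```

View pics/w2.png

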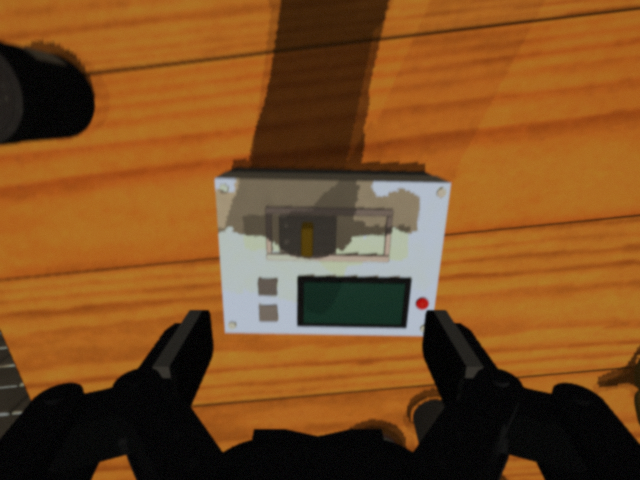

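Wrist view: tab at (307,239), within 5 mm of the prediction. The tin at the upper left is clear. I'm descending and gripping the tab.

>>> move_arm:
  plan:
    - {"x":0,"y":-0.15,"z":0.3,"turn":0.05,"gripper":-1}
    - {"x":0,"y":0,"z":0.4,"turn":0,"gripper":-1}
    - {"x":0,"y":0,"z":0.4,"turn":0,"gripper":0}
    - {"x":0,"y":0,"z":0.22,"turn":0,"gripper":0.3}
    - {"x":0,"y":0,"z":0,"turn":0,"gripper":0.5}
    - {"x":0,"y":0,"z":0,"turn":0,"gripper":1}
    - {"x":0,"y":0,"z":0,"turn":0,"gripper":1}
    - {"x":0,"y":0,"z":0,"turn":0,"gripper":1}

```text
time_s: 3.7
tool_pos: [0.5609, -0.1821, 0.0732]
ee_rot: [0.061, 0.998, -0.0, 0.001]
force: [-0.0, -0.1, -0.1]
finger_gap: 0.0002
grip_force: 0.0
```

>>> move_arm:
  plan:
    - {"x":0,"y":0,"z":0,"turn":0,"gripper":1}
    - {"x":0,"y":0,"z":0,"turn":0,"gripper":1}
    - {"x":0,"y":0,"z":0,"turn":0,"gripper":1}
    - {"x":0,"y":0,"z":0,"turn":0,"gripper":1}
    - {"x":0,"y":0,"z":0,"turn":0,"gripper":1}
    - {"x":0,"y":0,"z":0,"turn":0,"gripper":1}
    - {"x":0,"y":0,"z":0,"turn":0,"gripper":1}
    - {"x":0,"y":0,"z":0,"turn":0,"gripper":1}

```text
time_s: 4.5
tool_pos: [0.5601, -0.1819, 0.0722]
ee_rot: [0.061, 0.998, 0.0, -0.0]
force: [-0.2, 0.6, -0.7]
finger_gap: 0.0004
grip_force: 0.0
```

```bash
python3 - <<'E'
from h import *
go(.559,-.18,.068);print(get_state()["grip_force"])
E
```

```text
pos [ 0.5601 -0.1819  0.0722] yaw y 83.01 tilt [-0.  0. -1.] units [0.026 0.036 0.084] F [-0.2  0.6 -0.7] 0.0003855775349540291 4.5
0.0
```

```bash
python3 - <<'E'
from h import *
s=read_camera("scene");a=cv2.resize(s["img"][200:310,270:420],(600,440),interpolation=2);cv2.imwrite("pics/s2.png",a[:,:,::-1])
c=read_camera("top")
for n,k,b in(("scene",s,(320,230,370,275)),("top",c,(340,255,385,290))):
    m=mask(k,(22,130,70),(35,255,255),b);v,u=np.nonzero(m);print(n,len(u),u.mean() if len(u) else 0,v.mean() if len(u) else 0)
    print(proj(k,get_state()["tool_pos"]))
E
```

```text
scene 79 347.27848101265823 252.8860759493671
[348.52924797 252.50402946]
top 0 0 0
[371.26400582 271.74878241]
```

View pics/s2.png

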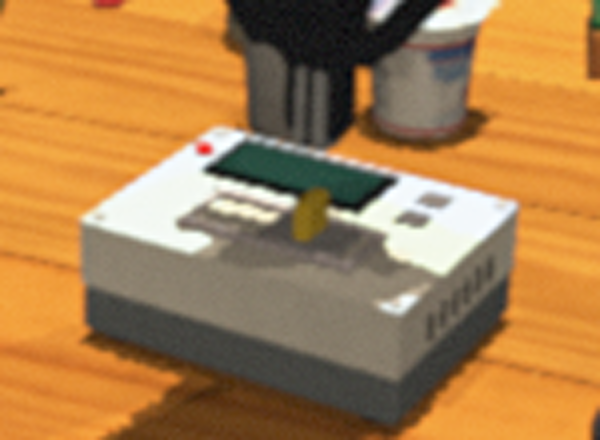

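```bash
python3 - <<'E'
from h import *
c=read_camera("wrist");s=read_camera("scene");st=get_state();print(c["xyz"],st["tool_pos"],np.round(st["q"],3),st["time_s"],proj(c,(.559,-.18,.0815)),[proj(c,(*p,.06)).round() for p in ((.513,-.2366),(.5328,-.0773),(.6516,-.0922))])
a=np.hstack([cv2.resize(c["img"],(400,300)),cv2.resize(s["img"][130:370,200:520],(400,300))]);cv2.imwrite("pics/ws3.png",a[:,:,::-1])
E
```

```text
[ 0.47843328 -0.17207756  0.24776864] [ 0.56012254 -0.18192923  0.07221192] [ 0.13   0.598  0.151  2.014 -0.165  0.541  1.845] 4.7 [321.2065987 285.4901549] [array([202., 199.]), array([511., 200.]), array([478., 388.])]
```

View pics/ws3.png

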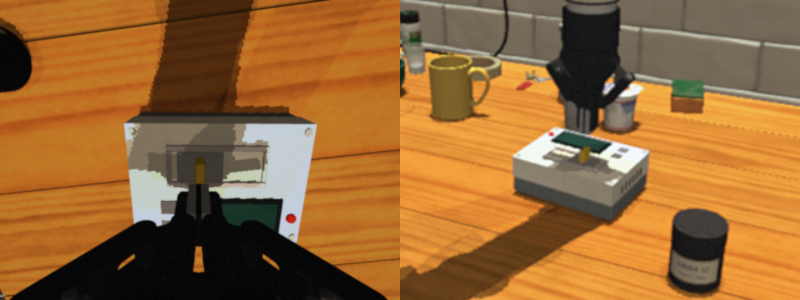

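The wrist view shows the fingertips about 10 mm beyond or above the tab, and the scene view agrees they aren't on it. I'll measure the actual fingertip by differencing the scene against the first picture.

```bash
python3 - <<'E'
from h import *
s=read_camera("scene");old=cv2.imread("pics/scene0.png")[:,:,::-1]
d=np.abs(cv2.GaussianBlur(s["img"],(3,3),0).astype(int)-cv2.GaussianBlur(old,(3,3),0)).sum(2)
print("cols 330-360 step2, rows 200-262 step 3")
for v in range(200,262,3): print(v,d[v,328:366:2])
c=read_camera("wrist");g=c["img"].max(2)
for v in range(250,340,5): print(v,g[v,296:346:4])
x=np.array(get_state()["tool_pos"])
for dz in(0,.02,.04,.06): print(dz,proj(s,x+[0,0,dz]).round(1),proj(c,x+[0,0,dz]).round(1))
E
```

```text
cols 330-360 step2, rows 200-262 step 3
200 [156 200 235 227 224 222 225 228 232 220 209 224 232 209 197 207 460 452
  59]
203 [ 71 127 147 180 189 216 268 298 286 230 186 185 152 177 189 174 207  67
  13]
206 [  3  80 138 157 180 182 180 186 188 188 177 159 151 175 175 165 138  65
 156]
209 [ 21   3  86 146 167 186 187 188 182 182 175 156 138 161 162 160 152 128
 148]
212 [ 23  19  20  21   7  48 142 183 174 181 168 150 131 150 142 118 122 139
 145]
215 [ 29  31  21  24  21  23  34 154 154 153 164 142 140 174 195 245 282 233
  87]
218 [ 29  30  20  18  22  27   9 110  32  42  50  16 198 330 348 224  11  10
  19]
221 [ 34  32  23  22  26  25   2 102  11  35  10  41 196 338 338 216  12  29
  24]
224 [ 28  34  25  19  19  19  17  91  14  13   5  30 209 335 344 213  12  32
  21]
227 [ 29  32  17  19  21  20  14  86   8  34  14  36 241 329 305 168   4  19
  22]
230 [ 37  26  23  18  21  22   3  70  19  23  23  42 236 308 328 162   8  22
  23]
233 [ 37  44  36  32  22  26  21   9  41  26  38  73 169 223 122   1  28  20
  19]
236 [ 38  22  23  24  26  30  34  38  37  78  82 127 133  38  31
[... 887 characters left out ...]
2 63]
280 [62 61 63 60 69 93 93 92 65 60 64 61 61]
285 [63 63 62 62 67 93 94 93 68 66 64 61 63]
290 [59 58 60 58 66 94 94 94 66 59 60 60 62]
295 [92 78 46 44 41 21 20 45 43 47 77 75 78]
300 [129 109  41  43  39   7  12  42  43  49 165 174 188]
305 [168 140  41  40  39   5  10  39  43  45 166 167 170]
310 [ 9 25 40 39 38  8 12 41 42 39 14 10  8]
315 [ 9 30 41 42 38  9  9 39 42 39 14 10  9]
320 [ 6 35 41 43 35  7  9 43 41 42 21  9  7]
325 [14 37 42 41 36  4  9 41 41 41 28  8 13]
330 [ 4 42 42 42 36  4  7 41 40 43 31  7 10]
335 [ 8 41 41 42 35  3 11 39 42 42 36 10 10]
0 [348.5 252.5] [317.6 279.9]
0.02 [348.8 242.2] [317.7 298. ]
0.04 [349.2 231.7] [317.7 320.6]
0.06 [349.5 221. ] [317.8 349.4]
```

```bash
python3 - <<'E'
from h import *
s=read_camera("scene");c=read_camera("wrist")
for p in((350,236.5),(352,236.5),(354,235)): 
  for q in ((318,293.5),): print(tri(c,q,s,p))
# depth from wrist alone: open gap unknown; finger pair width at tip rows
g=c["img"].max(2)<60; print([ (v,np.nonzero(g[v,280:360])[0][[0,-1]]+280) for v in(297,302,306)])
go(.559,-.18,.068)
E
```

```text
(array([ 0.55284456, -0.18331383,  0.10543806]), np.float64(0.006123790325922587))
(array([ 0.55419038, -0.18478849,  0.10467494]), np.float64(0.009407019544521366))
(array([ 0.5539791 , -0.18637532,  0.10732272]), np.float64(0.013393972217746734))
[(297, array([302, 333])), (302, array([302, 332])), (306, array([302, 333]))]
pos [ 0.5601 -0.1819  0.0722] yaw y 83.01 tilt [-0. -0. -1.] units [0.026 0.036 0.084] F [ 0.3 -0.8 -0.4] -2.0534764741431503e-05 4.9
```

Triangulated, the tips are at z≈0.105 while the reported TCP is 0.072. So the true tips sit about 33 mm above the reported TCP. I'm opening, lowering about 32 mm and closing.

>>> move_arm:
  plan:
    - {"x":0.02,"y":0.03,"z":0,"turn":0,"gripper":0}
    - {"x":0,"y":0,"z":0,"turn":0,"gripper":0}
    - {"x":0,"y":0,"z":0,"turn":0,"gripper":0}
    - {"x":0,"y":0,"z":0.2,"turn":0,"gripper":0}
    - {"x":0,"y":0,"z":0.2,"turn":0,"gripper":0}
    - {"x":0,"y":0,"z":0.14,"turn":0,"gripper":0}
    - {"x":0,"y":0,"z":0.1,"turn":0,"gripper":0}
    - {"x":0,"y":0,"z":0,"turn":0,"gripper":0}

```text
time_s: 5.7
tool_pos: [0.5585, -0.1801, 0.039]
ee_rot: [0.061, 0.998, 0.0, -0.001]
force: [0.5, 0.9, -0.5]
finger_gap: 0.0428
grip_force: 0.0
```

>>> move_arm:
  plan:
    - {"x":0,"y":0,"z":0,"turn":0,"gripper":0.4}
    - {"x":0,"y":0,"z":0,"turn":0,"gripper":0.6}
    - {"x":0,"y":0,"z":0,"turn":0,"gripper":0.7}
    - {"x":0,"y":0,"z":0,"turn":0,"gripper":1}
    - {"x":0,"y":0,"z":0,"turn":0,"gripper":1}
    - {"x":0,"y":0,"z":0,"turn":0,"gripper":1}
    - {"x":0,"y":0,"z":0,"turn":0,"gripper":1}
    - {"x":0,"y":0,"z":0,"turn":0,"gripper":1}

```text
time_s: 6.5
tool_pos: [0.5596, -0.1804, 0.0407]
ee_rot: [0.061, 0.998, -0.0, 0.0]
force: [-0.7, -0.2, 5.6]
finger_gap: 0.0054
grip_force: 60.7
```

Gripped at 60 N. I'm sliding the shutter towards +y.

>>> move_arm:
  plan:
    - {"x":0,"y":0.1,"z":-0.02,"turn":0,"gripper":1}
    - {"x":0,"y":0.12,"z":0,"turn":0,"gripper":1}
    - {"x":0,"y":0.12,"z":0,"turn":0,"gripper":1}
    - {"x":0,"y":0.12,"z":0,"turn":0,"gripper":1}
    - {"x":0,"y":0.12,"z":0,"turn":0,"gripper":1}
    - {"x":0,"y":0.1,"z":0,"turn":0,"gripper":1}
    - {"x":0,"y":0,"z":0,"turn":0,"gripper":1}
    - {"x":0,"y":0,"z":0,"turn":0,"gripper":1}

```text
time_s: 7.3
tool_pos: [0.5636, -0.1481, 0.0409]
ee_rot: [0.061, 0.998, -0.001, 0.001]
force: [2.1, -4.4, -8.3]
finger_gap: 0.0055
grip_force: 59.2
```

```bash
python3 - <<'E'
from h import *
go(.559,-.18,.04);s=read_camera("scene")
m=mask(s,(22,130,60),(35,255,255),(310,230,370,275));v,u=np.nonzero(m);print(len(u),u.mean() if len(u) else 0,v.mean() if len(u) else 0)
y=np.array([.124,.992,0]);t=np.array([.558,-.1815,.0725])
for d in(0,.027,.036): print(proj(s,t+d*y))
E
```

```text
pos [ 0.5636 -0.1481  0.0409] yaw y 82.98 tilt [ 9.0e-04 -2.5e-03 -1.0e+00] units [ 0.014 -0.644  0.019] F [ 2.1 -4.4 -8.3] 0.005493755079348855 7.3
42 329.7142857142857 250.57142857142858
[347.8635291 252.8005613]
[334.47076342 249.1993531 ]
[330.08850622 248.02099899]
```

>>> move_arm:
  plan:
    - {"x":0,"y":0.04,"z":0,"turn":0,"gripper":1}
    - {"x":0,"y":0.04,"z":0,"turn":0,"gripper":1}
    - {"x":0,"y":0.04,"z":0,"turn":0,"gripper":1}
    - {"x":0,"y":0,"z":0,"turn":0,"gripper":1}
    - {"x":0,"y":0,"z":0,"turn":0,"gripper":1}
    - {"x":0,"y":0,"z":0,"turn":0,"gripper":1}
    - {"x":0,"y":0,"z":0,"turn":0,"gripper":1}
    - {"x":0,"y":0,"z":0,"turn":0,"gripper":1}

```text
time_s: 8.15
tool_pos: [0.5637, -0.1481, 0.0409]
ee_rot: [0.063, 0.998, -0.004, 0.001]
force: [2.5, -13.0, -10.9]
finger_gap: 0.0058
grip_force: 59.0
```

The end stop is felt: 13 N with no motion, so the shutter is fully open. I'm releasing, raising and crossing to the stylus.

>>> move_arm:
  plan:
    - {"x":0,"y":-0.1,"z":0,"turn":0,"gripper":1}
    - {"x":0,"y":0,"z":0,"turn":0,"gripper":0}
    - {"x":0,"y":0,"z":0,"turn":0,"gripper":0}
    - {"x":0,"y":0,"z":-0.4,"turn":0,"gripper":0}
    - {"x":0,"y":0,"z":-0.8,"turn":0,"gripper":0}
    - {"x":0,"y":0,"z":-0.9,"turn":0,"gripper":0}
    - {"x":0,"y":0,"z":-0.9,"turn":0,"gripper":-1}
    - {"x":0,"y":0,"z":0,"turn":0,"gripper":-1}

```text
time_s: 8.95
tool_pos: [0.5678, -0.1454, 0.198]
ee_rot: [0.06, 0.998, -0.0, 0.006]
force: [0.5, -0.8, 0.1]
finger_gap: 0.0705
grip_force: 0.0
```

>>> move_arm:
  plan:
    - {"x":0.19,"y":0.8,"z":0,"turn":0,"gripper":-1}
    - {"x":0.19,"y":0.8,"z":0,"turn":0,"gripper":-1}
    - {"x":0.19,"y":0.8,"z":0,"turn":0,"gripper":-1}
    - {"x":0.19,"y":0.8,"z":0,"turn":0,"gripper":-1}
    - {"x":0.19,"y":0.8,"z":0,"turn":0,"gripper":-1}
    - {"x":0.19,"y":0.8,"z":0,"turn":0,"gripper":-1}
    - {"x":0.19,"y":0.8,"z":0,"turn":0,"gripper":-1}
    - {"x":0.19,"y":0.8,"z":0,"turn":0,"gripper":-1}

```text
time_s: 9.75
tool_pos: [0.525, 0.1837, 0.191]
ee_rot: [0.06, 0.998, -0.0, -0.001]
force: [0.3, -0.6, -1.1]
finger_gap: 0.0854
grip_force: 0.0
```

>>> move_arm:
  plan:
    - {"x":0,"y":0,"z":0,"turn":0.86,"gripper":-1}
    - {"x":0,"y":0,"z":0,"turn":0.86,"gripper":-1}
    - {"x":0,"y":0,"z":0,"turn":0.86,"gripper":-1}
    - {"x":0,"y":0,"z":0,"turn":0,"gripper":-1}
    - {"x":0,"y":0,"z":0,"turn":0,"gripper":-1}
    - {"x":0,"y":0,"z":0,"turn":0,"gripper":-1}
    - {"x":0,"y":0,"z":0,"turn":0,"gripper":-1}
    - {"x":0,"y":0,"z":0,"turn":0,"gripper":-1}

```text
time_s: 10.55
tool_pos: [0.527, 0.1812, 0.1912]
ee_rot: [0.239, 0.971, 0.0, -0.0]
force: [-0.7, -0.5, -0.4]
finger_gap: 0.0853
grip_force: 0.0
```

```bash
python3 - <<'E'
from h import *
go(.525,.181,.041)
c=read_camera("wrist");t=read_camera("top")
m=mask(c,(100,100,15),(130,255,255),(200,100,440,420));cn=big(m);
P=np.array([onz(c,*p[0],.123)[:2] for p in cn],np.float32);print("handle@.123",cv2.minAreaRect(P),cv2.boundingRect(cn))
print("hat",[proj(c,(.525,.181,z)).round() for z in(.063,.093,.123)])
print("shutter view hole proj",proj(t,(.5585,-.183,.06)))
a=cv2.resize(c["img"][180:380,220:420],(400,400),interpolation=2);b=cv2.resize(t["img"][240:300,330:390],(400,400),interpolation=2)
cv2.imwrite("pics/w4.png",np.hstack([a,b])[:,:,::-1])
E
```

```text
pos [0.527  0.1812 0.1912] yaw y 62.39 tilt [-1.e-04  2.e-04 -1.e+00] units [ 0.033 -0.023  3.005] F [-0.7 -0.5 -0.4] 0.08532818321598402 10.55
handle@.123 ((0.5152204632759094, 0.18114550411701202), (0.013045065104961395, 0.025242134928703308), 61.52764129638672) (300, 206, 20, 36)
hat [array([316., 214.]), array([316., 224.]), array([316., 236.])]
shutter view hole proj [371.3912781  273.10871793]
```

View pics/w4.png

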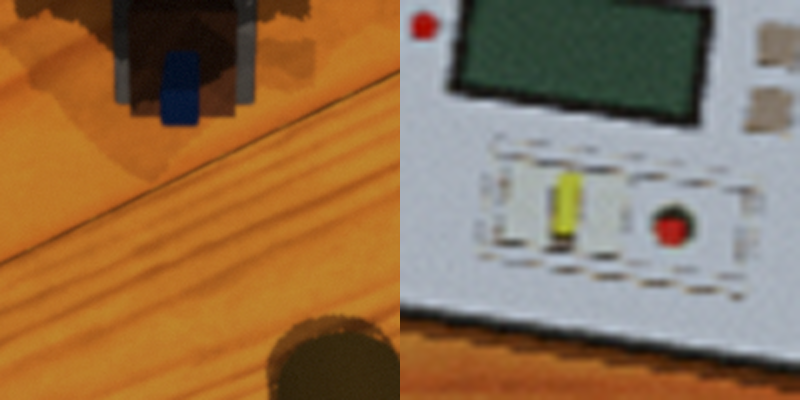

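The right half shows the hole uncovered with the red button at top-view (371,274), agreeing with (0.5575,-0.1825). The left half shows the handle square to the fingers at u≈310, so it lies about 5.5 mm towards tool -y. I'm descending and gripping.

>>> move_arm:
  plan:
    - {"x":0.09,"y":-0.11,"z":0.5,"turn":0,"gripper":-1}
    - {"x":0,"y":0,"z":0.6,"turn":0,"gripper":-1}
    - {"x":0,"y":0,"z":0.6,"turn":0,"gripper":-1}
    - {"x":0,"y":0,"z":0.5,"turn":0,"gripper":-0.5}
    - {"x":0,"y":0,"z":0.4,"turn":0,"gripper":0}
    - {"x":0,"y":0,"z":0.3,"turn":0,"gripper":0}
    - {"x":0,"y":0,"z":0.1,"turn":0,"gripper":0}
    - {"x":0,"y":0,"z":0,"turn":0,"gripper":0}

```text
time_s: 11.45
tool_pos: [0.5202, 0.1783, 0.0407]
ee_rot: [0.239, 0.971, -0.0, -0.001]
force: [-0.1, 0.2, -0.0]
finger_gap: 0.0427
grip_force: 0.0
```

```bash
python3 - <<'E'
from h import *
go(.5204,.1789,.041);c=read_camera("wrist")
m=mask(c,(100,100,15),(130,255,255),(200,100,440,420));cn=big(m);print(cv2.boundingRect(cn),[proj(c,(.5204,.1789,z)).round(1) for z in(.063,.123)],proj(c,get_state()["tool_pos"]).round(1))
for z in (.123,): print([proj(c,np.array([.5204,.1789,z])+k*.007*np.array([.886,-.463,0])).round(1) for k in(-1,1)])
E
```

```text
pos [0.5202 0.1783 0.0407] yaw y 62.37 tilt [-1.2e-03 -5.0e-04 -1.0e+00] units [ 0.002  0.012 -0.006] F [-0.1  0.2 -0. ] 0.04266316281469794 11.45
(298, 293, 41, 119) [array([318.8, 300. ]), array([319.4, 392.3])] [318.3 281.1]
[array([319.4, 373.5]), array([319.4, 410.3])]
```

The handle is centred at u=318.5, its far edge at v=412 against 410 predicted. Gripping.

>>> move_arm:
  plan:
    - {"x":0,"y":0,"z":0,"turn":0,"gripper":0.5}
    - {"x":0,"y":0,"z":0,"turn":0,"gripper":1}
    - {"x":0,"y":0,"z":0,"turn":0,"gripper":1}
    - {"x":0,"y":0,"z":0,"turn":0,"gripper":1}
    - {"x":0,"y":0,"z":0,"turn":0,"gripper":1}
    - {"x":0,"y":0,"z":0,"turn":0,"gripper":1}
    - {"x":0,"y":0,"z":-0.1,"turn":0,"gripper":1}
    - {"x":0,"y":0,"z":-0.2,"turn":0,"gripper":1}

```text
time_s: 12.3
tool_pos: [0.5197, 0.1783, 0.0561]
ee_rot: [0.239, 0.971, -0.001, -0.001]
force: [-0.5, 0.3, -0.7]
finger_gap: 0.0129
grip_force: 58.3
```

>>> move_arm:
  plan:
    - {"x":0,"y":0,"z":-0.5,"turn":0,"gripper":1}
    - {"x":0,"y":0,"z":-0.7,"turn":0,"gripper":1}
    - {"x":0,"y":0,"z":-0.6,"turn":0,"gripper":1}
    - {"x":0,"y":0,"z":-0.1,"turn":0,"gripper":1}
    - {"x":-0.2,"y":-0.3,"z":0,"turn":0,"gripper":1}
    - {"x":-0.4,"y":-0.6,"z":0,"turn":0,"gripper":1}
    - {"x":-0.4,"y":-0.6,"z":0,"turn":0,"gripper":1}
    - {"x":-0.4,"y":-0.6,"z":0,"turn":0,"gripper":1}

```text
time_s: 13.1
tool_pos: [0.5331, 0.052, 0.1508]
ee_rot: [0.238, 0.971, -0.0, -0.0]
force: [0.5, -0.9, -0.7]
finger_gap: 0.013
grip_force: 58.6
```

>>> move_arm:
  plan:
    - {"x":-0.4,"y":-0.6,"z":0,"turn":0,"gripper":1}
    - {"x":-0.4,"y":-0.6,"z":0,"turn":0,"gripper":1}
    - {"x":-0.4,"y":-0.6,"z":0,"turn":0,"gripper":1}
    - {"x":-0.4,"y":-0.6,"z":0,"turn":0,"gripper":1}
    - {"x":-0.4,"y":-0.6,"z":0,"turn":0,"gripper":1}
    - {"x":-0.4,"y":-0.6,"z":0,"turn":0,"gripper":1}
    - {"x":-0.2,"y":-0.3,"z":0,"turn":0,"gripper":1}
    - {"x":0,"y":0,"z":0,"turn":0,"gripper":1}

```text
time_s: 13.9
tool_pos: [0.5577, -0.1843, 0.151]
ee_rot: [0.242, 0.97, -0.001, 0.0]
force: [-0.4, 0.2, -0.6]
finger_gap: 0.0132
grip_force: 58.6
```

```bash
python3 - <<'E'
from h import *
go(.5575,-.1825,.11)
E
```

```text
pos [ 0.5577 -0.1843  0.151 ] yaw y 62.02 tilt [-4.0e-04 -2.2e-03 -1.0e+00] units [0.021 0.031 0.819] F [-0.4  0.2 -0.6] 0.013186304391627724 13.9
```

>>> move_arm:
  plan:
    - {"x":0.02,"y":0.03,"z":0.3,"turn":0,"gripper":1}
    - {"x":0,"y":0,"z":0.4,"turn":0,"gripper":1}
    - {"x":0,"y":0,"z":0.3,"turn":0,"gripper":1}
    - {"x":0,"y":0,"z":0,"turn":0,"gripper":1}
    - {"x":0,"y":0,"z":0,"turn":0,"gripper":1}
    - {"x":0,"y":0,"z":0,"turn":0,"gripper":1}
    - {"x":0,"y":0,"z":0,"turn":0,"gripper":1}
    - {"x":0,"y":0,"z":0,"turn":0,"gripper":1}

```text
time_s: 14.7
tool_pos: [0.5589, -0.1782, 0.1019]
ee_rot: [0.239, 0.971, 0.0, 0.001]
force: [0.6, -1.1, 0.3]
finger_gap: 0.0133
grip_force: 58.6
```

```bash
python3 - <<'E'
from h import *
go(.5575,-.1825,.101);c=read_camera("wrist");s=read_camera("scene");p=np.array(get_state()["tool_pos"])
for k,n in((c,"w"),(s,"s")):
    print(n,"tip",proj(k,p-[0,0,.033]).round(1),"hole",proj(k,(.5575,-.1825,.06)).round(1),"handle bottom",proj(k,p+[0,0,.022]).round(1))
a=cv2.resize(c["img"][200:320,260:380],(400,400),interpolation=2);b=cv2.resize(s["img"][205:285,305:385],(400,400),interpolation=2)
cv2.imwrite("pics/ws5.png",np.hstack([a,b])[:,:,::-1])
E
```

```text
pos [ 0.5589 -0.1782  0.1019] yaw y 62.38 tilt [ 1.3e-03 -3.0e-04 -1.0e+00] units [-0.015 -0.088  0.019] F [ 0.6 -1.1  0.3] 0.013285756972187953 14.7
w tip [317.2 256.1] hole [310.5 252.5] handle bottom [317.3 299.4]
s tip [346.2 254.3] hole [348.1 259.4] handle bottom [347.1 225.5]
```

View pics/ws5.png

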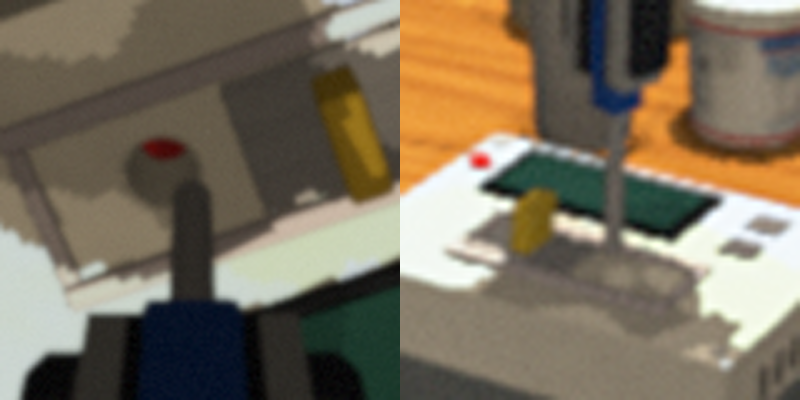

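Wrist crop: hole centre at full-image (309,252), pin tip (318,257) at 9 mm height. So shift 5.5 mm towards tool -y. I'm then entering the hole gently.

>>> move_arm:
  plan:
    - {"x":-0.01,"y":-0.11,"z":0,"turn":0,"gripper":1}
    - {"x":0,"y":0,"z":0,"turn":0,"gripper":1}
    - {"x":0,"y":0,"z":0,"turn":0,"gripper":1}
    - {"x":0,"y":0,"z":0,"turn":0,"gripper":1}
    - {"x":0,"y":0,"z":0,"turn":0,"gripper":1}
    - {"x":0,"y":0,"z":0,"turn":0,"gripper":1}
    - {"x":0,"y":0,"z":0,"turn":0,"gripper":1}
    - {"x":0,"y":0,"z":0,"turn":0,"gripper":1}

```text
time_s: 15.6
tool_pos: [0.5563, -0.1833, 0.1012]
ee_rot: [0.239, 0.971, -0.0, -0.0]
force: [-0.5, 0.1, -0.5]
finger_gap: 0.0133
grip_force: 58.6
```

```bash
python3 - <<'E'
from h import *
go(.5575,-.1825,.083);c=read_camera("wrist");s=read_camera("scene");p=np.array(get_state()["tool_pos"])
print("tip on z.06",proj(c,[p[0],p[1],.06]).round(1),"hole",proj(c,(.5575,-.1825,.06)).round(1))
a=cv2.resize(c["img"][200:320,260:380],(400,400),interpolation=2);b=cv2.resize(s["img"][205:285,305:385],(400,400),interpolation=2)
cv2.imwrite("pics/ws6.png",np.hstack([a,b])[:,:,::-1])
E
```

```text
pos [ 0.5563 -0.1833  0.1012] yaw y 62.38 tilt [-0. -0. -1.] units [-0.014  0.025  0.364] F [-0.5  0.1 -0.5] 0.01333955568537184 15.6
tip on z.06 [317.4 251.9] hole [319.4 252.9]
```

View pics/ws6.png

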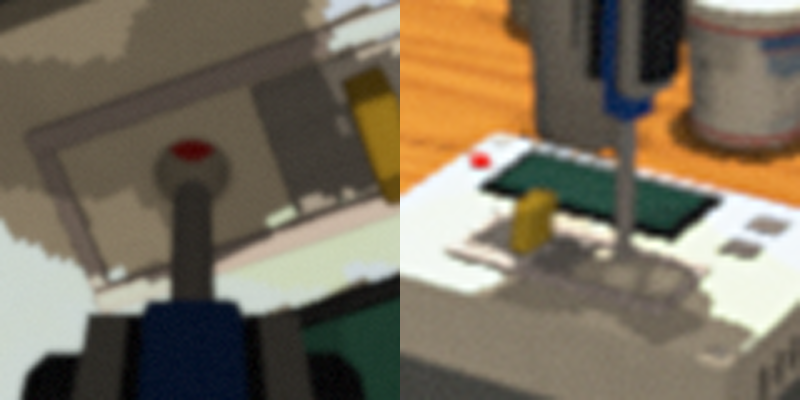

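The hole centre is now at (317.6,251.9), and the pin's landing point is (317.4,251.9). Descending.

>>> move_arm:
  plan:
    - {"x":0,"y":0,"z":0.08,"turn":0,"gripper":1}
    - {"x":0,"y":0,"z":0.08,"turn":0,"gripper":1}
    - {"x":0,"y":0,"z":0.08,"turn":0,"gripper":1}
    - {"x":0,"y":0,"z":0.08,"turn":0,"gripper":1}
    - {"x":0,"y":0,"z":0.08,"turn":0,"gripper":1}
    - {"x":0,"y":0,"z":0.08,"turn":0,"gripper":1}
    - {"x":0,"y":0,"z":0,"turn":0,"gripper":1}
    - {"x":0,"y":0,"z":0,"turn":0,"gripper":1}

```text
time_s: 16.5
tool_pos: [0.5563, -0.1834, 0.0771]
ee_rot: [0.239, 0.971, -0.0, -0.0]
force: [-0.2, -0.7, -0.0]
finger_gap: 0.0134
grip_force: 58.6
```

Tip at about 0.044 with no side force, so it is in the hole. Pressing.

>>> move_arm:
  plan:
    - {"x":0,"y":0,"z":0.06,"turn":0,"gripper":1}
    - {"x":0,"y":0,"z":0.06,"turn":0,"gripper":1}
    - {"x":0,"y":0,"z":0.06,"turn":0,"gripper":1}
    - {"x":0,"y":0,"z":0.04,"turn":0,"gripper":1}
    - {"x":0,"y":0,"z":0,"turn":0,"gripper":1}
    - {"x":0,"y":0,"z":0,"turn":0,"gripper":1}
    - {"x":0,"y":0,"z":0,"turn":0,"gripper":1}
    - {"x":0,"y":0,"z":0,"turn":0,"gripper":1}

```text
time_s: 17.3
tool_pos: [0.5566, -0.1834, 0.0665]
ee_rot: [0.239, 0.971, -0.0, 0.0]
force: [-0.1, -0.6, 4.8]
finger_gap: 0.0134
grip_force: 59.2
```

>>> move_arm:
  plan:
    - {"x":0,"y":0,"z":0.03,"turn":0,"gripper":1}
    - {"x":0,"y":0,"z":0.03,"turn":0,"gripper":1}
    - {"x":0,"y":0,"z":0,"turn":0,"gripper":1}
    - {"x":0,"y":0,"z":0,"turn":0,"gripper":1}
    - {"x":0,"y":0,"z":0,"turn":0,"gripper":1}
    - {"x":0,"y":0,"z":0,"turn":0,"gripper":1}
    - {"x":0,"y":0,"z":0,"turn":0,"gripper":1}
    - {"x":0,"y":0,"z":0,"turn":0,"gripper":1}

```text
time_s: 18.1
tool_pos: [0.557, -0.1836, 0.0656]
ee_rot: [0.239, 0.971, 0.0, 0.001]
force: [-3.4, 1.1, 19.8]
finger_gap: 0.0134
grip_force: 61.7
```

```bash
python3 - <<'E'
from h import *
t=read_camera("top");s=read_camera("scene");print("lamp top",t["img"][242:246,332:336].mean((0,1)),"scene",s["img"][236:239,320:323].mean((0,1)))
o=cv2.imread("pics/scene0.png")[:,:,::-1];print("before",o[236:239,320:323].mean((0,1)))
for n,b in(("tin",(410,295,465,365)),("mug",(220,170,260,228))):
    x0,y0,x1,y1=b;print(n,np.abs(s["img"][y0:y1,x0:x1].astype(int)-o[y0:y1,x0:x1]).mean())
go(.5575,-.1825,.06);print(r.sign_off())
E
```

```text
lamp top [157.75    60.5625  60.6875] scene [231.44444444 100.33333333  97.55555556]
before [217.88888889  91.88888889  88.66666667]
tin 7.221558441558441
mug 8.529166666666667
pos [ 0.557  -0.1836  0.0656] yaw y 62.36 tilt [ 1.5e-03  4.0e-04 -1.0e+00] units [0.001 0.024 0.112] F [-2.5  1.7 20.8] 0.013213132425354067 18.2
the job is handed in; nothing more can be done
None
```

I handed the job in at 18.2 s with the shutter fully open and the upright stylus still gripped, pressing the button at about 20 N (fully down takes 5 N). The lamp still looked red in the last camera frame, and I checked the tin and mug only by image comparison (they looked unmoved) and did not check the cup.

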